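# Unfold the crank and push the soil core out

### The job

Push the soil core out of the blue extruder: swing its folded yellow crank handle up out of the wheel until it clicks past its catch and stands upright, then crank the wheel clockwise (seen from above) until the wheel comes to its stop, with the brown core at the end plate of the trough. Let go with the handle still standing up, and leave the crank of the green extruder alone.

Things in the scene. Friction and masses are not known exactly. Their poses are not given: they have to be found in the camera images.
- blue_handle (a joint): Folding crank handle of the blue extruder, rad: 0 = flat over the wheel, 1.57 upright, stop 1.70. Swings up on a level hinge 66 mm from the wheel's axis. Yellow sleeve, 20 mm thick, 28 to 92 mm from the hinge (end 96), spins freely: turn the fingers with the wheel. A sprung catch resists (0.2 N m) at 1.0 to 1.3, then it is latched, with play 1.33 to 1.70. Folded, it locks the wheel (free above 0.8).
- blue_wheel (a joint): Blue extruder's level wheel, rad, growing CLOCKWISE from above: near 0 = parked, 1.75 = hard stop, brown core at the trough's end plate (36 mm per rad). Friction 0.12 N m; stays where left. Dark rim 164 mm across, 13 mm thick, mid-height 81 mm above the table; three spokes; hub 34 mm across, top at 85 mm. Blue housing below 170 x 160 mm, 60 mm high; tube and trough beside it, tops under 80 mm.
- blue_hub (a point): Point on the blue wheel's upright axis, 103 mm above the table, level with the handle's hinge. Turns with the wheel: x points level from the axis to the hinge, which lies at x = 66 mm; y is parallel to the hinge line; z is up. The folded handle lies along x at this height: the sleeve's point 66 mm from the hinge (a good grip) is right here, the free end 30 mm beyond, at x = -30 mm.
- green_grip (a point): Grip point on the yellow sleeve of the GREEN extruder's folded handle, 66 mm from its hinge, over the middle of its wheel, 103 mm above the table. A like machine without tube or core: a bystander, to be left alone.

How it is judged:
On the way:
1. the blue handle is swung up past its catch while the wheel is still near its parked place (value of joint blue_handle above 1.28 rad and value of joint blue_wheel below 0.6 rad), for 0.1 s.
At the end, for the whole second after the job is handed in: The blue wheel is turned to within 0.2 rad of its stop (above 1.55 rad) and at rest, so that the core is out at the trough's end plate, and the blue handle still stands past its catch (above 1.28 rad) (value of joint blue_wheel above 1.55 rad and value of joint blue_handle above 1.28 rad and velocity of joint blue_wheel between -0.05 and 0.05 rad/s); the robot touches nothing.
It fails at once if the green extruder's crank handle was moved by more than 20 mm (distance of green_grip from where it was at the start of the episode above 0.02 m).
It also fails if it takes over 42 s, if anything falls off the work surface, if the arm or the gripper's body presses on something with over 40 N, if the wrist force passes 120 N, or if a joint passes its speed limit or range.

### The arm

A 6-joint arm with a two-finger parallel gripper is mounted at the origin on the work surface. World frame = base frame: x ahead of the robot, y to its left, z up, the work surface at z = 0. Lengths are in m, angles in rad, forces in N, time in s.
With the tool pointing down it reaches from about 0.35 to 0.975 m from the base axis. Payload 4.9 kg.
Tool frame: the origin (TCP) lies at the very end of the fingers, on their centre line; the grasp point (between the pads) lies 19 mm behind it (manip.hold_point_z is the distance from the TCP to the grasp point, in m); z points along the fingers, y is the direction in which the jaws open and shut (so a half turn about z gives the same grasp; the last joint's range is limited). The gripper opens to 85 mm and grips with 20 to 120 N. Pads are 22 mm wide; open, the fingers measure 114 mm over their backs; the gripper's body (76 mm by 85 mm) begins 54 mm behind the grasp point. The pads swing forward as they close: fully open they stand 13 mm farther back than shut.
Start: joints at [-1.299, 0.053, 1.613, -0, 1.476, -0.119], TCP at [0.238, -0.578, 0.231] pointing down, gripper open.
Joint ranges: [-3.01, 3.01], [-1.01, 2.22], [0.06, 2.58], [-1.02, 4.17], [0.09, 2.62], [-3.14, 3.14]. Speed limits (rad/s): [2.57, 2.57, 3.14, 3.14, 3.14, 3.14].

### API

Orientations are given as a unit quaternion [w, x, y, z].
In Python, from plant import monitor, grab_frame, camera_params, ticket, manip gives the robot as it stands.
- The arm moves only by the tool play_rows, never from a script. Its argument "commands" is a list of rows, each an object of numbers: "dx", "dy", "dz": the shift along the tool's x, y, z in cm; "rx", "ry", "rz": the turn, a rotation vector about the tool's x, y, z in rad; "claw": the closure, from 0 (fully open) to 1 (shut). In form: [{"dx": .., "dy": .., "dz": .., "rx": .., "ry": .., "rz": .., "claw": ..}, ...]. A call has 1 to 5 rows; each row is the pose to reach, as a shift and turn from the pose measured when the call began, along the tool's axes at that moment; what a row does not reach only later rows make up. A row lasts 1/10 s, in which the tool goes at most 50 mm and 8.59 degrees, less where a joint would pass 70% of its speed; a pose out of reach is approached as far as the arm can. A call with a gripper value outside its range is refused whole. The fingers move at their own pace and stop on an object; the grip force is fixed at half the most. Time passes only in rows, so rows that repeat a pose let the fingers close. It gives the time, the measured TCP pose, the force and the opening at its end, in the units of the state.
- monitor.state(): the state, without advancing time (a new reading comes with each control period).
- grab_frame(name): name is "scene" or "top" or "wrist"; returns the picture (480x640x3 uint8, blue, green, red); there is no depth.
- camera_params(name): a dict with "fx", "fy", "cx", "cy" (pixels), "rvec" (rotation vector, rad) and "tvec" (3), from world to camera coordinates, as OpenCV has them; the wrist camera has in their place "tool_from_camera" (4x4, takes a point from camera to tool coordinates, whose origin is the TCP and whose axes are the flange's). Camera axes: x right, y down, z forward; pixel columns grow to the right and rows downward; lengths in m; the calibration is good to about 2 mm. A picture is of the moment at which its call begins: read the wrist's pose just before it. camera_params takes no time and is no camera call.
- ticket.job_done(): hands the job in, once; it reports no verdict.
The state is a dict: "time": time; "joint_pos": joint angles; "joint_vel": joint speeds; "joint_efforts": joint torques, N m; "tool_pos": TCP position; "tool_rot": TCP orientation; "contact_force": force on the tool from outside, world axes, zero at the start; "ft_torque": the same for the moment, N m; "gripper_width": opening from 0.0 (shut) to 1.0 (fully open).
Only numpy, scipy, OpenCV 4.12 (cv2) and the standard library are available. Lean on these libraries where they do the work, as an engineer would, in place of code of your own. Each camera call takes 0.05 s, during which the arm holds its last target.

## Working session

There is one attempt and no reset: what is moved stays moved. The work goes in short steps, Python scripts to look and compute and a tool call to move; the robot and the scene stay as the last step left them, time stands still between calls to the robot, and variables do not carry over. Pictures are saved under pics/ and viewed, and the job is handed in when it is done.

Besides the shell and the picture viewer there is one more tool, called after "Emit:" as name(argument=value, ...) on one line, values as JSON. play_rows: Moves the arm, as the interface text tells. Its arguments: {"type":"object","properties":{"commands":{"type":"array"}},"required":["commands"]}

```bash
mkdir -p pics; ls; python3 - <<'E'
from plant import monitor, grab_frame, camera_params, ticket, manip
import cv2
print(monitor.state()); print(manip.hold_point_z)
for n in ("scene","top","wrist"):
    cv2.imwrite(f"pics/{n}0.png",grab_frame(n)); print(n,camera_params(n))
E
```

```text
pics
{'time': 0.0, 'joint_pos': array([-1.29899687e+00,  5.33065197e-02,  1.61432043e+00,  4.22426079e-05,
        1.47596616e+00, -1.19016582e-01]), 'joint_vel': array([ 0.00144523, -0.00014968,  0.00107282, -0.00102426,  0.00249256,
        0.00242316]), 'joint_efforts': array([-2.39388928e-04, -3.93680263e+01, -3.70174277e+01, -7.42509337e-05,
        7.01314275e-03, -6.42783363e-06]), 'tool_pos': array([ 0.23792264, -0.5772687 ,  0.23007842]), 'tool_rot': array([-9.98917723e-04,  9.80968429e-01,  1.94164727e-01, -5.53716566e-05]), 'contact_force': array([-0.23947495, -0.12158813,  0.15702349]), 'ft_torque': array([-0.00543509, -0.0199488 , -0.01701196]), 'gripper_width': 1.0053287335983285}
0.0187
scene {'fx': 620.4589737593947, 'fy': 620.4589737593947, 'cx': 315.3402287500236, 'cy': 240.3600419366038, 'rvec': array([ 1.87615688,  1.19185055, -0.61439589]), 'tvec': array([-0.20226609, -0.21440276,  1.57487311])}
top {'fx': 587.3713894667978, 'fy': 587.3713894667978, 'cx': 316.64223777210753, 'cy': 248.55768534522124, 'rvec': array([ 2.11266548, -2.10617106,  0.22812915]), 'tvec': array([-0.04554546,  0.57391909,  0.97037409])}
wrist {'fx': 397.2204478676733, 'fy': 397.2204478676733, 'cx': 325.34446739490875, 'cy': 242.150689260881, 'tool_from_camera': array([[-5.40504516e-04, -9.48333849e-01, -3.17273728e-01,
         8.16853889e-02],
       [ 9.99999593e-01, -7.41835240e-04,  5.13761961e-04,
         1.25210060e-04],
       [-7.22582690e-04, -3.17273321e-01,  9.48333864e-01,
        -1.43382103e-01],
       [ 0.00000000e+00,  0.00000000e+00,  0.00000000e+00,
         1.00000000e+00]])}
```

View pics/scene0.png

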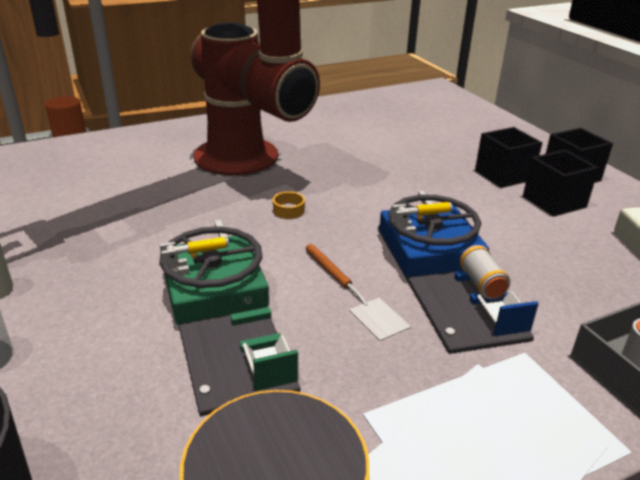

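View pics/top0.png

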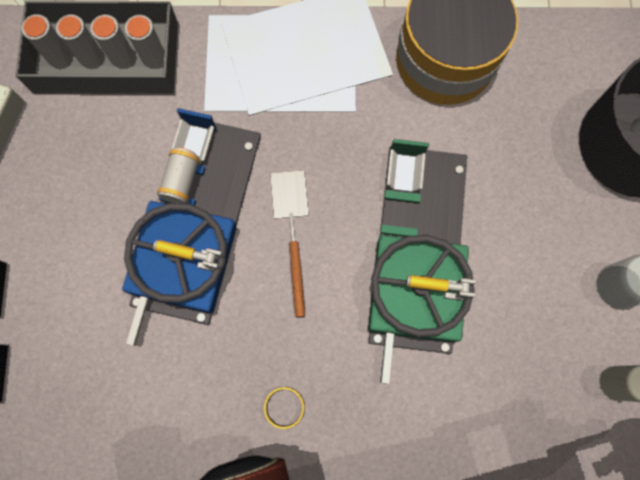

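```bash
cat > h.py <<'E'
import numpy as np, cv2
from plant import monitor, grab_frame, camera_params, ticket, manip
def ray(n,uv):
    p=camera_params(n);R=cv2.Rodrigues(p['rvec'])[0];t=p['tvec']
    uv=np.atleast_2d(uv).astype(float)
    d=np.c_[(uv[:,0]-p['cx'])/p['fx'],(uv[:,1]-p['cy'])/p['fy'],np.ones(len(uv))]@R
    return -R.T@t,d
def plane(n,uv,z):
    c,d=ray(n,uv); return c+d*((z-c[2])/d[:,2])[:,None]
def proj(n,P):
    p=camera_params(n); K=np.array([[p['fx'],0,p['cx']],[0,p['fy'],p['cy']],[0,0,1]])
    return cv2.projectPoints(np.atleast_2d(P).astype(float),p['rvec'],p['tvec'],K,None)[0].reshape(-1,2)
E
python3 - <<'E'
from h import *
for n,(x0,x1,y0,y1) in {'top':(110,250,190,320),'scene':(370,500,180,270)}.items():
    im=cv2.imread(f'pics/{n}0.png')
    hsv=cv2.cvtColor(im,cv2.COLOR_BGR2HSV)
    m=cv2.inRange(hsv,(20,150,120),(35,255,255)); mm=np.zeros_like(m); mm[y0:y1,x0:x1]=m[y0:y1,x0:x1]
    v,u=np.nonzero(mm); P=plane(n,np.c_[u,v],0.103)[:,:2]
    (c,s,a)=cv2.minAreaRect(P.astype(np.float32)*1000)
    w=P-P.mean(0); d=np.linalg.svd(w,full_matrices=False)[2][0]
    print(n,len(u),'center',P.mean(0),'dir',d,'rect',c,s,a)
    crop=cv2.resize(im[y0-10:y1+10,x0-10:x1+10],None,fx=4.5,fy=4.5,interpolation=cv2.INTER_CUBIC); cv2.imwrite(f'pics/{n}0c.png',crop)
im=cv2.imread('pics/top0.png')
m=cv2.inRange(im,(0,0,0),(75,75,75)); mm=np.zeros_like(m); mm[195:310,118:236]=m[195:310,118:236]
v,u=np.nonzero(mm); P=plane('top',np.c_[u,v],0.085)[:,:2]
from scipy.optimize import minimize
c=P.mean(0)
# maximise count of dark px in the annulus 69..82mm
best=max(((np.sum((lambda r:(r>.070)&(r<.082))(np.hypot(*(P-c-[a,b]).T))),a,b) for a in np.arange(-.03,.03,.001) for b in np.arange(-.03,.03,.001)))
print('rim',best,c+best[1:], 'proj', proj('top',[*(c+best[1:]),.085]))
E
```

```text
top 421 center [0.56875328 0.19618417] dir [-0.94054673 -0.33966432] rect (607.8588256835938, 191.60885620117188) (62.74597930908203, 115.6158218383789) 84.67132568359375
scene 261 center [0.56678865 0.20144927] dir [ 0.99563183 -0.09336624] rect (621.3104248046875, 184.80299377441406) (66.34272003173828, 161.55783081054688) 74.44546508789062
rim (np.int64(692), np.float64(0.0010000000000000286), np.float64(0.016000000000000042)) [0.5572545 0.1965087] proj [[176.23723968 254.79926774]]
```

View pics/top0c.png

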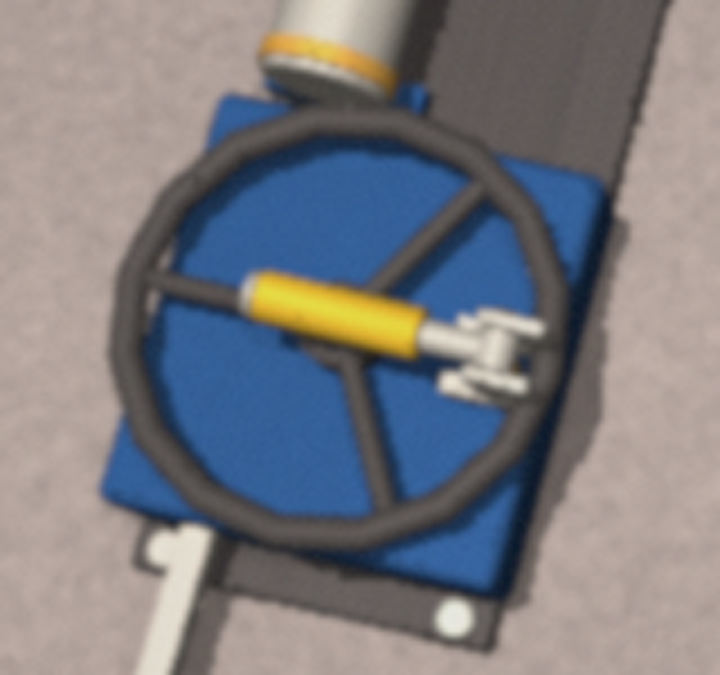

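View pics/scene0c.png

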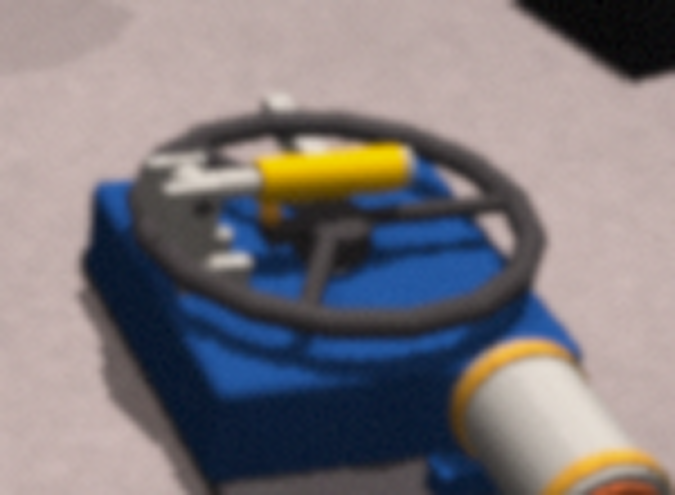

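```bash
python3 - <<'E'
from h import *
t=lambda *a: np.array([[100+x/4.5,180+y/4.5] for x,y in a])
s=lambda *a: np.array([[360+x/4.5,170+y/4.5] for x,y in a]) # crop x4.5; scene crop 675x495 =150x110
A=plane('top',t((250,293),(422,333),(497,350)),.103); print(A, np.linalg.norm(np.diff(A,axis=0),axis=1))
d=A[2]-A[0]; d/=np.linalg.norm(d); print('x dir',d,'hub from hinge',A[2]-.066*d,'from sleeve far end(92)',A[0]+.026*d,'near(28)',A[1]-.038*d)
print(plane('scene',s((258,180),(408,160)),.103))
# rim circle
im=cv2.imread('pics/top0.png')
m=cv2.inRange(im,(0,0,0),(80,80,80)); 
best=[]
th=np.arange(0,2*np.pi,.05)
g=cv2.cvtColor(im,cv2.COLOR_BGR2GRAY).astype(np.float32)
for x in np.arange(.53,.59,.001):
  for y in np.arange(.17,.23,.001):
    P=np.c_[x+.0755*np.cos(th),y+.0755*np.sin(th),0*th+.084]
    q=proj('top',P).astype(np.float32)
    best.append((cv2.remap(g,q[:,0][None],q[:,1][None],1).mean(),x,y))
print(sorted(best)[:4])
E
```

```text
[[0.570121   0.22788896 0.103     ]
 [0.55503042 0.16275325 0.103     ]
 [0.54864787 0.13448576 0.103     ]] [0.06686096 0.02897909]
x dir [-0.22405249 -0.97457708  0.        ] hub from hinge [0.56343534 0.19880785 0.103     ] from sleeve far end(92) [0.56429564 0.20254996 0.103     ] near(28) [0.56354441 0.19978718 0.103     ]
[[0.55570172 0.16659478 0.103     ]
 [0.56750754 0.23448495 0.103     ]]Traceback (most recent call last):
  File "<stdin>", line 16, in <module>
  File "h.py", line 11, in proj
    p=camera_params(n); K=np.array([[p['fx'],0,p['cx']],[0,p['fy'],p['cy']],[0,0,1]])
ValueError: time passes only in moves, steps and waits
```

```bash
cat >> h.py <<'E'
from scipy.spatial.transform import Rotation as Rn
HUB=np.array([.5635,.2,.103]); XD=np.array([-.224,-.9746,0]); XD/=np.linalg.norm(XD)
def cur():
    s=monitor.state(); q=s['tool_rot']; return np.array(s['tool_pos']),Rn.from_quat([q[1],q[2],q[3],q[0]]),s
def gripR(tilt,xd=None):
    """tilt: rotation of tool about hinge; 0 = tool down, tool x toward free end(-XD); +tilt = as handle swings up"""
    xd=XD if xd is None else xd
    x=-xd; z=np.array([0,0,-1.]); y=np.cross(z,x)
    R0=np.c_[x,y,z]
    # handle swing maps -xd -> +z : axis a with a x (-xd)=z
    a=np.cross(-xd,[0,0,1.])
    return Rn.from_rotvec(a*tilt)*Rn.from_matrix(R0)
def row(p,R,p0=None,R0=None):
    if p0 is None: p0,R0,_=cur()
    d=R0.inv().apply(p-p0)*100; r=(R0.inv()*R).as_rotvec()
    return dict(dx=round(d[0],2),dy=round(d[1],2),dz=round(d[2],2),rx=round(r[0],3),ry=round(r[1],3),rz=round(r[2],3))
E
python3 - <<'E'
from h import *
R=gripR(0); print(row(HUB+[0,0,.16],R))
print(gripR(.3).as_matrix())
E
```

```text
{'dx': np.float64(59.71), 'dy': np.float64(-59.48), 'dz': np.float64(-3.16), 'rx': np.float64(-0.001), 'ry': np.float64(-0.001), 'rz': np.float64(-0.954)}
[[ 2.13993110e-01  9.74589689e-01  6.61958259e-02]
 [ 9.31061092e-01 -2.23997630e-01  2.88010946e-01]
 [ 2.95520207e-01  5.55111512e-17 -9.55336489e-01]]
```

Emit:
play_rows(commands=[{"dx": 59.7,"dy": -59.5,"dz": -3.2,"rx": 0,"ry": 0,"rz": -0.954,"claw": 0},{"dx": 59.7,"dy": -59.5,"dz": -3.2,"rx": 0,"ry": 0,"rz": -0.954,"claw": 0},{"dx": 59.7,"dy": -59.5,"dz": -3.2,"rx": 0,"ry": 0,"rz": -0.954,"claw": 0},{"dx": 59.7,"dy": -59.5,"dz": -3.2,"rx": 0,"ry": 0,"rz": -0.954,"claw": 0},{"dx": 59.7,"dy": -59.5,"dz": -3.2,"rx": 0,"ry": 0,"rz": -0.954,"claw": 0}])

```text
time: 0.65
tool_pos: [0.3347, -0.3454, 0.2405]
tool_rot: [-0.001, 0.84, 0.542, 0.0]
contact_force: [1.0, -0.5, -0.3]
gripper_width: 0.998
```

```bash
python3 - <<'E'
from h import *
p,R,s=cur();print(s['time'],p,s['joint_pos'],row(HUB+[0,0,.16],gripR(0)))
E
```

```text
0.65 [ 0.33466399 -0.34538886  0.2404562 ] [-9.56533448e-01 -3.07663287e-01  1.92574576e+00  7.87480483e-04
  1.52504842e+00 -5.32080829e-01] {'dx': np.float64(59.13), 'dy': np.float64(-1.61), 'dz': np.float64(-2.17), 'rx': np.float64(-0.001), 'ry': np.float64(-0.002), 'rz': np.float64(-0.199)}
```

Emit:
play_rows(commands=[{"dx": 59.1,"dy": -1.6,"dz": -2.2,"rx": 0,"ry": 0,"rz": -0.2,"claw": 0},{"dx": 59.1,"dy": -1.6,"dz": -2.2,"rx": 0,"ry": 0,"rz": -0.2,"claw": 0},{"dx": 59.1,"dy": -1.6,"dz": -2.2,"rx": 0,"ry": 0,"rz": -0.2,"claw": 0},{"dx": 59.1,"dy": -1.6,"dz": -2.2,"rx": 0,"ry": 0,"rz": -0.2,"claw": 0},{"dx": 59.1,"dy": -1.6,"dz": -2.2,"rx": 0,"ry": 0,"rz": -0.2,"claw": 0}])

```text
time: 1.15
tool_pos: [0.4311, -0.1149, 0.2503]
tool_rot: [-0.0, 0.782, 0.623, 0.001]
contact_force: [1.4, 0.4, -0.7]
gripper_width: 1.002
```

```bash
python3 - <<'E'
from h import *
p,R,s=cur();print(s['time'],p,s['joint_pos'],row(HUB+[0,0,.16],gripR(0)))
E
```

```text
1.15 [ 0.43110916 -0.11492592  0.25028588] [-4.28536933e-01 -4.08304720e-01  1.98543697e+00  1.46550490e-03
  1.56480119e+00 -2.03683837e-01] {'dx': np.float64(33.65), 'dy': np.float64(5.88), 'dz': np.float64(-1.22), 'rx': np.float64(-0.0), 'ry': np.float64(-0.002), 'rz': np.float64(0.001)}
```

Emit:
play_rows(commands=[{"dx": 33.6,"dy": 5.9,"dz": -1.2,"claw": 0},{"dx": 33.6,"dy": 5.9,"dz": -1.2,"claw": 0},{"dx": 33.6,"dy": 5.9,"dz": -1.2,"claw": 0},{"dx": 33.6,"dy": 5.9,"dz": -1.2,"claw": 0},{"dx": 33.6,"dy": 5.9,"dz": -1.2,"claw": 0}])

```text
invalid input
```

Emit:
play_rows(commands=[{"dx": 9.5,"dy": 2.0,"dz": -0.4,"claw": 0},{"dx": 9.5,"dy": 2.0,"dz": -0.4,"claw": 0},{"dx": 9.5,"dy": 2.0,"dz": -0.4,"claw": 0}])

```text
invalid input
```

```bash
python3 - <<'E'
from h import *
p,R,s=cur();print(s['time'],p,s['joint_pos'],row(HUB+[0,0,.16],gripR(0)))
im=grab_frame('wrist'); cv2.imwrite('pics/w1.png',im)
c=camera_params('wrist'); T=c['tool_from_camera']; np.savez('w1.npz',p=p,R=R.as_matrix(),T=T)
hinge=HUB+.066*XD
for P in (HUB,hinge,HUB-.03*XD):
    q=T[:3,:3].T@(R.inv().apply(P-p)-T[:3,3]); print(c['fx']*q[0]/q[2]+c['cx'],c['fy']*q[1]/q[2]+c['cy'])
E
```

```text
1.15 [ 0.43110916 -0.11492592  0.25028588] [-4.28536933e-01 -4.08304720e-01  1.98543697e+00  1.46550490e-03
  1.56480119e+00 -2.03683837e-01] {'dx': np.float64(33.65), 'dy': np.float64(5.88), 'dz': np.float64(-1.22), 'rx': np.float64(-0.0), 'ry': np.float64(-0.002), 'rz': np.float64(0.001)}
444.3198799364885 -438.03342025338884
432.75571756859046 -257.1420457991859
450.43639159589736 -533.7104062499737
```

View pics/w1.png

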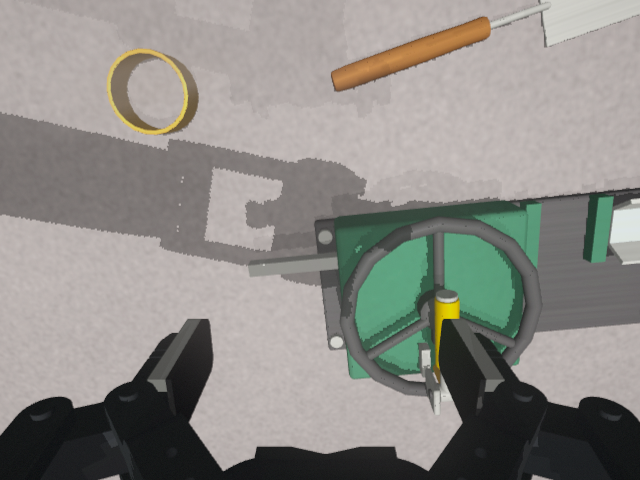

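The moves were refused because every row needs all its keys. The wrist picture shows the arm still above the green machine, so I'm repeating the move with full rows.

Emit:
play_rows(commands=[{"dx": 33.6,"dy": 5.9,"dz": -1.2,"rx": 0,"ry": 0,"rz": 0,"claw": 0},{"dx": 33.6,"dy": 5.9,"dz": -1.2,"rx": 0,"ry": 0,"rz": 0,"claw": 0},{"dx": 33.6,"dy": 5.9,"dz": -1.2,"rx": 0,"ry": 0,"rz": 0,"claw": 0},{"dx": 33.6,"dy": 5.9,"dz": -1.2,"rx": 0,"ry": 0,"rz": 0,"claw": 0},{"dx": 33.6,"dy": 5.9,"dz": -1.2,"rx": 0,"ry": 0,"rz": 0,"claw": 0}])

```text
time: 1.7
tool_pos: [0.5255, 0.1162, 0.2608]
tool_rot: [-0.002, 0.779, 0.627, 0.003]
contact_force: [0.8, -0.7, 0.0]
gripper_width: 1.001
```

```bash
python3 - <<'E'
from h import *
p,R,s=cur();print(s['time'],p,s['joint_pos'],row(HUB+[0,0,.16]+.06*XD,gripR(0)))
E
```

```text
1.7 [0.52551264 0.11620906 0.26080886] [ 0.07595208 -0.17467527  1.78150475  0.0064401   1.53167869  0.29173688] {'dx': np.float64(3.0), 'dy': np.float64(1.86), 'dz': np.float64(-0.2), 'rx': np.float64(0.001), 'ry': np.float64(-0.007), 'rz': np.float64(0.01)}
```

Emit:
play_rows(commands=[{"dx": 3.0,"dy": 1.9,"dz": -0.2,"rx": 0,"ry": 0,"rz": 0.01,"claw": 0},{"dx": 3.0,"dy": 1.9,"dz": -0.2,"rx": 0,"ry": 0,"rz": 0.01,"claw": 0},{"dx": 3.0,"dy": 1.9,"dz": -0.2,"rx": 0,"ry": 0,"rz": 0.01,"claw": 0}])

```text
time: 2.0
tool_pos: [0.5504, 0.1415, 0.2623]
tool_rot: [-0.002, 0.782, 0.623, 0.002]
contact_force: [-0.6, -0.9, -0.7]
gripper_width: 1.002
```

```bash
cat >> h.py <<'E'
def wsnap(name):
    p,R,s=cur(); im=grab_frame('wrist'); c=camera_params('wrist'); cv2.imwrite(f'pics/{name}.png',im)
    np.savez(f'{name}.npz',p=p,R=R.as_matrix(),T=c['tool_from_camera'],k=[c['fx'],c['fy'],c['cx'],c['cy']])
    return s
def wplane(name,uv,z):
    d=np.load(f'{name}.npz'); fx,fy,cx,cy=d['k']; uv=np.atleast_2d(uv).astype(float)
    r=np.c_[(uv[:,0]-cx)/fx,(uv[:,1]-cy)/fy,np.ones(len(uv))]@d['T'][:3,:3].T@d['R'].T
    c=d['p']+d['R']@d['T'][:3,3]; return c+r*((z-c[2])/r[:,2])[:,None]
def wproj(name,P):
    d=np.load(f'{name}.npz'); fx,fy,cx,cy=d['k']
    q=((np.atleast_2d(P)-d['p'])@d['R']-d['T'][:3,3])@d['T'][:3,:3]
    return np.c_[fx*q[:,0]/q[:,2]+cx,fy*q[:,1]/q[:,2]+cy]
E
python3 - <<'E'
from h import *
s=wsnap('w2');print(s['time'],s['tool_pos'],s['joint_vel'].round(3))
print(wproj('w2',[HUB,HUB+.066*XD,HUB-.03*XD]))
E
```

```text
2.0 [0.55035748 0.1415376  0.2622574 ] [-0.029 -0.031  0.023 -0.001  0.001  0.001]
[[324.81065196 141.13385934]
 [324.80001823 226.79213879]
 [324.81599345  98.10637159]]
```

View pics/w2.png

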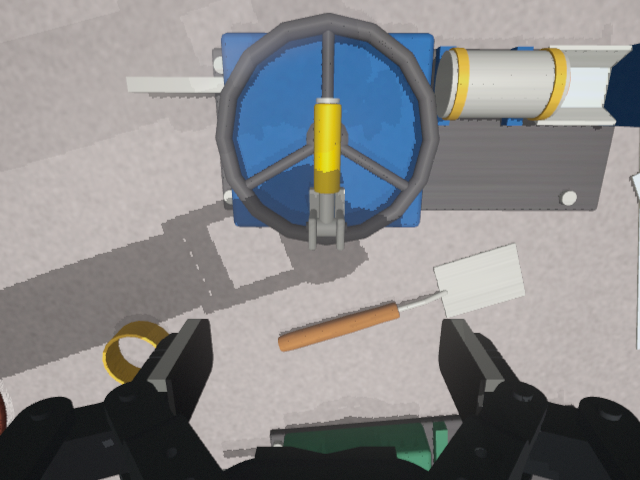

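```bash
sed -i 's/^HUB=.*0,103\]/&/; s/HUB=np.array(\[.5635,.2,.103\])/HUB=np.array([.565,.1997,.103])/' h.py; cat >> h.py <<'E'
HINGE=HUB+.066*XD
def grip(th,tilt0=-.5,r=.068,d=.012,back=0):
    """TCP pose holding sleeve at r from hinge for handle angle th"""
    R=gripR(tilt0+th); h=-XD*np.cos(th)+np.array([0,0,np.sin(th)])
    return HINGE+r*h+R.apply([0,0,d-back]),R
E
python3 - <<'E'
from h import *
print(HINGE,grip(0),row(*grip(0,back=.07)),row(*grip(0)))
E
```

```text
[0.55021616 0.13537708 0.103     ] (array([0.56415931, 0.19604226, 0.09246901]), Rotation.from_matrix(array([[ 1.96576414e-01,  9.74589689e-01, -1.07390184e-01],
                            [ 8.55282916e-01, -2.23997630e-01, -4.67243187e-01],
                            [-4.79425539e-01, -5.55111512e-17, -8.77582562e-01]]))) {'dx': np.float64(8.98), 'dy': np.float64(0.13), 'dz': np.float64(10.91), 'rx': np.float64(-0.0), 'ry': np.float64(-0.506), 'rz': np.float64(-0.0)} {'dx': np.float64(5.58), 'dy': np.float64(0.14), 'dz': np.float64(17.03), 'rx': np.float64(-0.0), 'ry': np.float64(-0.506), 'rz': np.float64(-0.0)}
```

Emit:
play_rows(commands=[{"dx": 9.0,"dy": 0.13,"dz": 3,"rx": 0,"ry": -0.2,"rz": 0,"claw": 0.4},{"dx": 9.0,"dy": 0.13,"dz": 7,"rx": 0,"ry": -0.4,"rz": 0,"claw": 0.4},{"dx": 9.0,"dy": 0.13,"dz": 10.9,"rx": 0,"ry": -0.506,"rz": 0,"claw": 0.4},{"dx": 9.0,"dy": 0.13,"dz": 10.9,"rx": 0,"ry": -0.506,"rz": 0,"claw": 0.4},{"dx": 9.0,"dy": 0.13,"dz": 10.9,"rx": 0,"ry": -0.506,"rz": 0,"claw": 0.4}])

```text
time: 2.55
tool_pos: [0.5694, 0.2283, 0.149]
tool_rot: [0.153, 0.757, 0.604, -0.198]
contact_force: [0.4, 0.1, -0.0]
gripper_width: 0.598
```

```bash
python3 - <<'E'
from h import *
print(row(*grip(0)));s=wsnap('w3');print(s['joint_pos'],s['gripper_width'])
print(wproj('w3',[HUB,HINGE,HUB-.03*XD]))
E
```

```text
{'dx': np.float64(-0.12), 'dy': np.float64(0.25), 'dz': np.float64(6.53), 'rx': np.float64(-0.006), 'ry': np.float64(0.005), 'rz': np.float64(0.004)}
[ 0.43303041  0.31551945  1.51614592 -0.3894629   1.63638006  0.69518231] 0.5976745909597053
[[329.67928057 273.76261798]
 [328.85496094 335.36072532]
 [330.19213785 235.43884634]]
```

View pics/w3.png

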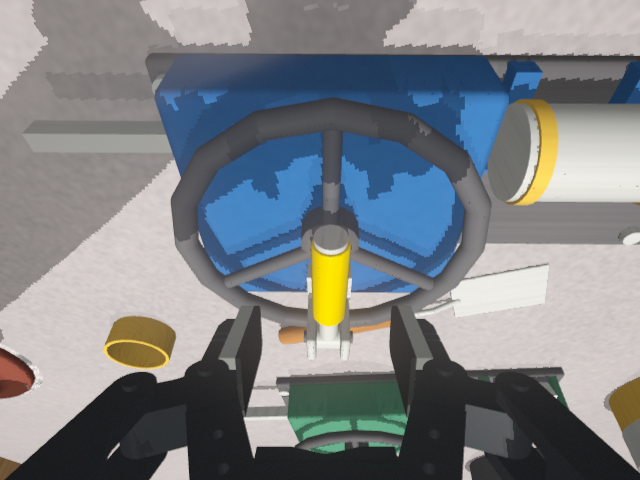

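Emit:
play_rows(commands=[{"dx": -0.1,"dy": 0.3,"dz": 3,"rx": 0,"ry": 0.005,"rz": 0.004,"claw": 0.4},{"dx": -0.1,"dy": 0.3,"dz": 6,"rx": 0,"ry": 0.005,"rz": 0.004,"claw": 0.4},{"dx": -0.1,"dy": 0.3,"dz": 6.5,"rx": 0,"ry": 0.005,"rz": 0.004,"claw": 0.4},{"dx": -0.1,"dy": 0.3,"dz": 6.5,"rx": 0,"ry": 0.005,"rz": 0.004,"claw": 0.4}])

```text
time: 3.0
tool_pos: [0.5672, 0.1948, 0.0982]
tool_rot: [0.152, 0.761, 0.601, -0.192]
contact_force: [0.7, 0.8, -0.9]
gripper_width: 0.604
```

```bash
python3 - <<'E'
from h import *
print(row(*grip(0)));s=wsnap('w4')
E
```

```text
{'dx': np.float64(0.32), 'dy': np.float64(-0.32), 'dz': np.float64(0.47), 'rx': np.float64(-0.002), 'ry': np.float64(-0.006), 'rz': np.float64(-0.006)}
```

View pics/w4.png

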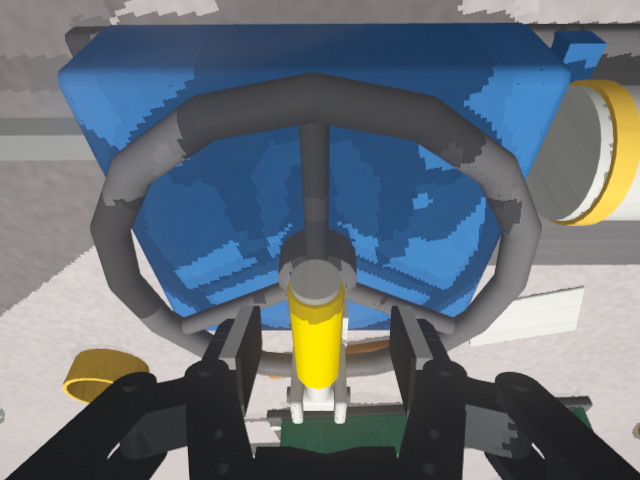

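Emit:
play_rows(commands=[{"dx": 0.3,"dy": -0.3,"dz": 0.4,"rx": 0,"ry": -0.006,"rz": -0.006,"claw": 0.4},{"dx": 0.3,"dy": -0.3,"dz": 0.4,"rx": 0,"ry": -0.006,"rz": -0.006,"claw": 0.4},{"dx": 0.3,"dy": -0.3,"dz": 0.4,"rx": 0,"ry": -0.006,"rz": -0.006,"claw": 0.6},{"dx": 0.3,"dy": -0.3,"dz": 0.4,"rx": 0,"ry": -0.006,"rz": -0.006,"claw": 1},{"dx": 0.3,"dy": -0.3,"dz": 0.4,"rx": 0,"ry": -0.006,"rz": -0.006,"claw": 1}])

```text
time: 3.55
tool_pos: [0.5646, 0.1979, 0.0944]
tool_rot: [0.153, 0.758, 0.603, -0.194]
contact_force: [-3.3, 2.2, 2.5]
gripper_width: 0.212
```

```bash
python3 - <<'E'
from h import *
p,R,s=cur();print(row(*grip(0)));print(s['gripper_width'],s['contact_force'],s['ft_torque'])
E
```

```text
{'dx': np.float64(-0.07), 'dy': np.float64(-0.0), 'dz': np.float64(0.26), 'rx': np.float64(-0.002), 'ry': np.float64(-0.001), 'rz': np.float64(-0.0)}
0.2122590778391642 [-3.26495641  2.15481253  2.49375279] [ 0.41184554  0.57126954 -0.45875943]
```

```bash
cat >> h.py <<'E'
def swing(angs,hinge=None,axis=None):
    hinge=HINGE if hinge is None else hinge
    axis=np.cross(-XD,[0,0,1.]) if axis is None else axis
    p,R,s=cur()
    for a in angs:
        Q=Rn.from_rotvec(axis*a); r=row(hinge+Q.apply(p-hinge),Q*R,p,R); print(a,{k:float(v) for k,v in r.items()})
    print(s['time'],p,s['joint_pos'].round(2),s['contact_force'].round(1),s['gripper_width'])
    f=R.apply([1,0,0]); print('tool x elevation',np.arcsin(f[2]), 'handle est',np.arcsin(f[2])+.5)
E
python3 -c "
from h import *
swing([.1,.2,.3,.4,.5])"
```

```text
0.1 {'dx': -0.26, 'dy': -0.0, 'dz': -0.59, 'rx': 0.0, 'ry': 0.1, 'rz': -0.0}
0.2 {'dx': -0.58, 'dy': -0.0, 'dz': -1.15, 'rx': 0.0, 'ry': 0.2, 'rz': -0.0}
0.3 {'dx': -0.95, 'dy': -0.0, 'dz': -1.68, 'rx': 0.0, 'ry': 0.3, 'rz': -0.001}
0.4 {'dx': -1.38, 'dy': -0.0, 'dz': -2.17, 'rx': 0.0, 'ry': 0.4, 'rz': -0.001}
0.5 {'dx': -1.85, 'dy': -0.0, 'dz': -2.61, 'rx': 0.0, 'ry': 0.5, 'rz': -0.001}
3.55 [0.56459025 0.19787687 0.09444955] [ 0.39  0.33  1.6  -0.4   1.53  0.7 ] [-3.3  2.2  2.5] 0.2122590778391642
tool x elevation -0.4988111460769633 handle est 0.0011888539230366924
```

Emit:
play_rows(commands=[{"dx": -0.26,"dy": 0,"dz": -0.6,"rx": 0,"ry": 0.1,"rz": 0,"claw": 1},{"dx": -0.58,"dy": 0,"dz": -1.15,"rx": 0,"ry": 0.2,"rz": 0,"claw": 1},{"dx": -0.95,"dy": 0,"dz": -1.7,"rx": 0,"ry": 0.3,"rz": 0,"claw": 1},{"dx": -1.38,"dy": 0,"dz": -2.17,"rx": 0,"ry": 0.4,"rz": 0,"claw": 1},{"dx": -1.85,"dy": 0,"dz": -2.6,"rx": 0,"ry": 0.5,"rz": 0,"claw": 1}])

```text
time: 4.05
tool_pos: [0.5636, 0.1942, 0.1264]
tool_rot: [-0.002, 0.782, 0.623, 0.001]
contact_force: [-1.1, -0.3, -1.0]
gripper_width: 0.21
```

```bash
python3 -c "
from h import *
swing([.1,.2,.3,.4,.5])
wsnap('w5')"
```

```text
0.1 {'dx': -0.26, 'dy': -0.0, 'dz': -0.59, 'rx': 0.0, 'ry': 0.1, 'rz': -0.0}
0.2 {'dx': -0.58, 'dy': -0.0, 'dz': -1.16, 'rx': 0.0, 'ry': 0.2, 'rz': -0.0}
0.3 {'dx': -0.95, 'dy': -0.0, 'dz': -1.68, 'rx': 0.0, 'ry': 0.3, 'rz': -0.0}
0.4 {'dx': -1.38, 'dy': -0.0, 'dz': -2.17, 'rx': 0.0, 'ry': 0.4, 'rz': -0.001}
0.5 {'dx': -1.85, 'dy': -0.0, 'dz': -2.62, 'rx': 0.0, 'ry': 0.5, 'rz': -0.001}
4.05 [0.56357587 0.1942443  0.12635144] [0.2  0.07 1.77 0.01 1.3  0.43] [-1.1 -0.3 -1. ] 0.21015051828335135
tool x elevation 0.00475566215580356 handle est 0.5047556621558036
```

View pics/w5.png

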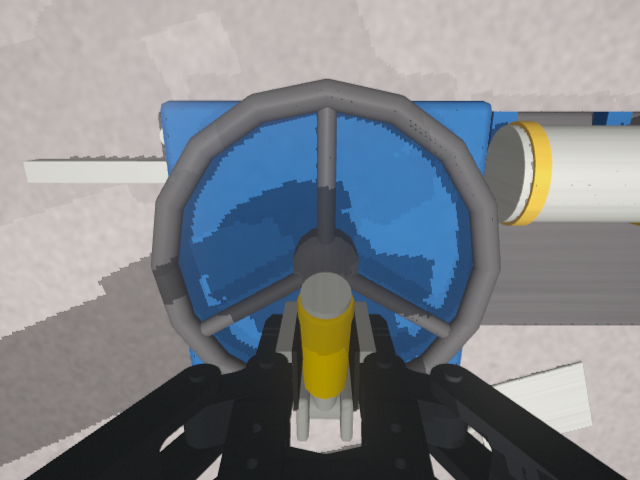

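The wrist picture shows the sleeve, at about (325, 340), held between the pads and swung up with the tool. The force is small. I'll keep swinging.

Emit:
play_rows(commands=[{"dx": -0.26,"dy": 0,"dz": -0.6,"rx": 0,"ry": 0.1,"rz": 0,"claw": 1},{"dx": -0.58,"dy": 0,"dz": -1.15,"rx": 0,"ry": 0.2,"rz": 0,"claw": 1},{"dx": -0.95,"dy": 0,"dz": -1.7,"rx": 0,"ry": 0.3,"rz": 0,"claw": 1},{"dx": -1.38,"dy": 0,"dz": -2.17,"rx": 0,"ry": 0.4,"rz": 0,"claw": 1},{"dx": -1.85,"dy": 0,"dz": -2.6,"rx": 0,"ry": 0.5,"rz": 0,"claw": 1}])

```text
time: 4.6
tool_pos: [0.5589, 0.1754, 0.1527]
tool_rot: [-0.158, 0.758, 0.602, 0.197]
contact_force: [1.4, 7.3, -8.9]
gripper_width: 0.209
```

```bash
python3 -c "
from h import *
swing([.1,.2,.3,.4,.5])"
```

```text
0.1 {'dx': -0.26, 'dy': 0.0, 'dz': -0.59, 'rx': 0.0, 'ry': 0.1, 'rz': -0.0}
0.2 {'dx': -0.58, 'dy': 0.0, 'dz': -1.15, 'rx': 0.001, 'ry': 0.2, 'rz': -0.0}
0.3 {'dx': -0.96, 'dy': 0.0, 'dz': -1.67, 'rx': 0.001, 'ry': 0.3, 'rz': -0.0}
0.4 {'dx': -1.38, 'dy': 0.0, 'dz': -2.15, 'rx': 0.001, 'ry': 0.4, 'rz': -0.0}
0.5 {'dx': -1.85, 'dy': 0.0, 'dz': -2.59, 'rx': 0.002, 'ry': 0.5, 'rz': -0.0}
4.6 [0.55891998 0.17539573 0.15267643] [-0.06 -0.07  1.94  0.54  1.24 -0.  ] [ 1.4  7.3 -8.9] 0.20886431267324987
tool x elevation 0.5115022341342432 handle est 1.0115022341342432
```

Emit:
play_rows(commands=[{"dx": -0.26,"dy": 0,"dz": -0.6,"rx": 0,"ry": 0.1,"rz": 0,"claw": 1},{"dx": -0.58,"dy": 0,"dz": -1.15,"rx": 0,"ry": 0.2,"rz": 0,"claw": 1},{"dx": -0.95,"dy": 0,"dz": -1.7,"rx": 0,"ry": 0.3,"rz": 0,"claw": 1},{"dx": -1.38,"dy": 0,"dz": -2.17,"rx": 0,"ry": 0.4,"rz": 0,"claw": 1},{"dx": -1.85,"dy": 0,"dz": -2.6,"rx": 0,"ry": 0.5,"rz": 0,"claw": 1}])

```text
time: 5.1
tool_pos: [0.552, 0.1473, 0.166]
tool_rot: [-0.303, 0.685, 0.544, 0.379]
contact_force: [-0.7, 2.9, -4.6]
gripper_width: 0.205
```

```bash
python3 -c "
from h import *
swing([.1])
cv2.imwrite('pics/s6.png',grab_frame('scene')); wsnap('w6')
im=cv2.imread('pics/s6.png'); cv2.imwrite('pics/s6c.png',cv2.resize(im[130:290,340:540],None,fx=3.5,fy=3.5))"
```

```text
0.1 {'dx': -0.26, 'dy': 0.0, 'dz': -0.59, 'rx': 0.0, 'ry': 0.1, 'rz': -0.0}
5.1 [0.55203747 0.14729452 0.1660005 ] [-0.31 -0.02  2.04  1.03  1.41 -0.43] [-0.7  2.9 -4.6] 0.20490824912469122
tool x elevation 1.0135707113918118 handle est 1.5135707113918118
```

View pics/s6c.png

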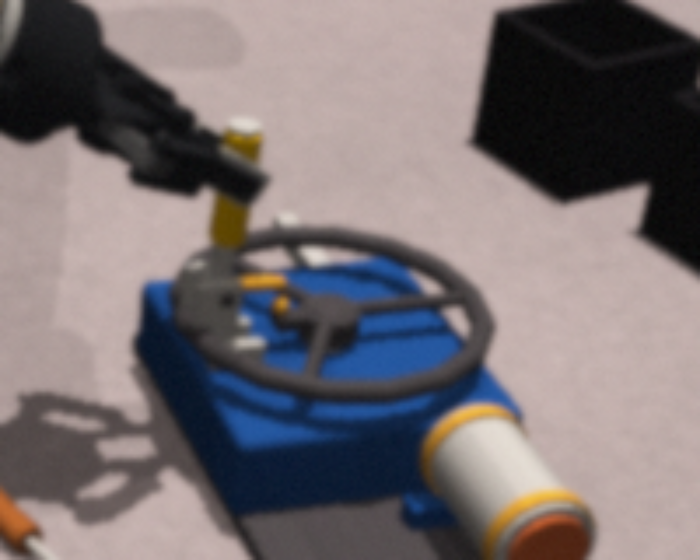

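View pics/w6.png

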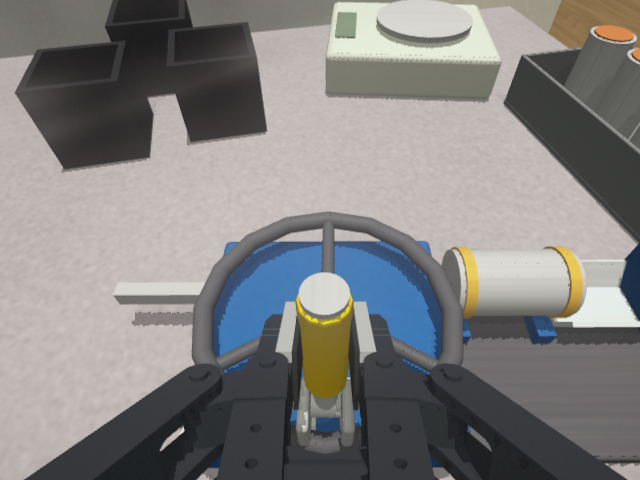

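The handle stands upright between the pads, at (238, 185) in the scene crop, with a tool-based angle of about 1.51. Next I'll crank, with the grip following the circle about the hub.

```bash
cat >> h.py <<'E'
def crank(das,f=.3,d=.010,rad=.066,tgt_tilt=None):
    p,R,s=cur(); g=p-R.apply([0,0,d]); v=g[:2]-HUB[:2]; ang=np.arctan2(v[1],v[0]); a0=np.arctan2(XD[1],XD[0])
    w=(a0-ang+np.pi)%(2*np.pi)-np.pi
    print('t',s['time'],'wheel est',w,'radius',np.hypot(*v),'gz',g[2],'F',s['contact_force'].round(1),'M',s['ft_torque'].round(2),'j',s['joint_pos'].round(2),s['gripper_width'])
    for a in das:
        an=ang-a; g2=np.array([HUB[0]+rad*np.cos(an),HUB[1]+rad*np.sin(an),g[2]])
        R2=Rn.from_rotvec([0,0,-f*a])*R
        r=row(g2+R2.apply([0,0,d]),R2,p,R); print(a,{k:float(v) for k,v in r.items()})
E
python3 -c "
from h import *
crank([.08,.16,.24,.32,.4])"
```

```text
t 5.2 wheel est 0.012379078231707918 radius 0.0628391070115202 gz 0.17118761861286325 F [-1.4  3.6  2.7] M [ 0.35 -0.18  0.28] j [-0.31 -0.02  2.04  1.03  1.41 -0.42] 0.2069139358112054
0.08 {'dx': -0.16, 'dy': -0.51, 'dz': -0.24, 'rx': -0.02, 'ry': 0.0, 'rz': 0.013}
0.16 {'dx': -0.12, 'dy': -1.01, 'dz': -0.19, 'rx': -0.041, 'ry': 0.0, 'rz': 0.025}
0.24 {'dx': -0.07, 'dy': -1.51, 'dz': -0.09, 'rx': -0.061, 'ry': 0.0, 'rz': 0.038}
0.32 {'dx': 0.01, 'dy': -1.99, 'dz': 0.04, 'rx': -0.082, 'ry': 0.001, 'rz': 0.051}
0.4 {'dx': 0.11, 'dy': -2.47, 'dz': 0.2, 'rx': -0.102, 'ry': 0.001, 'rz': 0.063}
```

Emit:
play_rows(commands=[{"dx": -0.1,"dy": -0.5,"dz": -0.15,"rx": -0.02,"ry": 0,"rz": 0.013,"claw": 1},{"dx": -0.1,"dy": -1.0,"dz": -0.15,"rx": -0.04,"ry": 0,"rz": 0.025,"claw": 1},{"dx": -0.07,"dy": -1.5,"dz": -0.1,"rx": -0.06,"ry": 0,"rz": 0.038,"claw": 1},{"dx": 0.01,"dy": -2.0,"dz": 0.04,"rx": -0.08,"ry": 0,"rz": 0.05,"claw": 1},{"dx": 0.1,"dy": -2.5,"dz": 0.2,"rx": -0.1,"ry": 0,"rz": 0.063,"claw": 1}])

```text
time: 5.7
tool_pos: [0.5291, 0.1553, 0.1662]
tool_rot: [-0.28, 0.717, 0.5, 0.396]
contact_force: [7.3, 5.8, -3.4]
gripper_width: 0.205
```

```bash
python3 -c "
from h import *
crank([.1,.2,.3,.4,.5],rad=.065); wsnap('w7')"
```

```text
t 5.7 wheel est 0.4106302198455172 radius 0.06519980830323399 gz 0.17148960226185797 F [ 7.3  5.8 -3.4] M [ 0.2  -0.59 -0.69] j [-0.31 -0.15  2.16  1.07  1.32 -0.36] 0.20486309369987554
0.1 {'dx': 0.12, 'dy': -0.58, 'dz': 0.2, 'rx': -0.025, 'ry': 0.0, 'rz': 0.016}
0.2 {'dx': 0.26, 'dy': -1.15, 'dz': 0.43, 'rx': -0.051, 'ry': 0.0, 'rz': 0.032}
0.3 {'dx': 0.44, 'dy': -1.68, 'dz': 0.72, 'rx': -0.076, 'ry': 0.001, 'rz': 0.048}
0.4 {'dx': 0.64, 'dy': -2.17, 'dz': 1.04, 'rx': -0.102, 'ry': 0.001, 'rz': 0.063}
0.5 {'dx': 0.86, 'dy': -2.63, 'dz': 1.41, 'rx': -0.127, 'ry': 0.001, 'rz': 0.079}
```

View pics/w7.png

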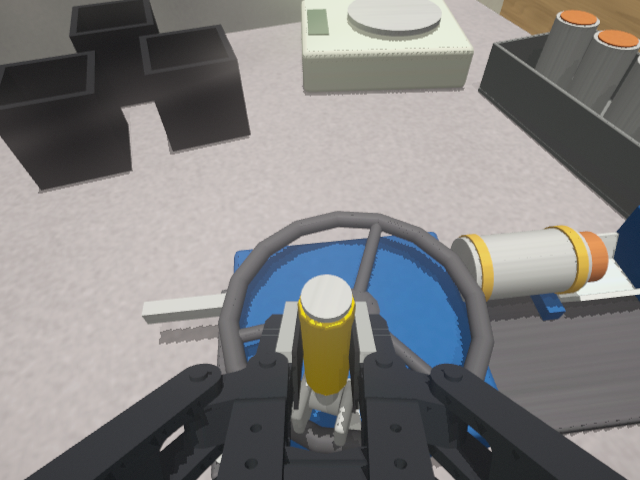

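The wheel is turning: the spokes have rotated and the core is coming out at (592, 255). I'll keep cranking.

Emit:
play_rows(commands=[{"dx": 0.12,"dy": -0.58,"dz": 0.2,"rx": -0.025,"ry": 0,"rz": 0.016,"claw": 1},{"dx": 0.26,"dy": -1.15,"dz": 0.43,"rx": -0.05,"ry": 0,"rz": 0.032,"claw": 1},{"dx": 0.44,"dy": -1.68,"dz": 0.72,"rx": -0.076,"ry": 0,"rz": 0.048,"claw": 1},{"dx": 0.64,"dy": -2.17,"dz": 1.04,"rx": -0.1,"ry": 0,"rz": 0.063,"claw": 1},{"dx": 0.86,"dy": -2.63,"dz": 1.41,"rx": -0.127,"ry": 0,"rz": 0.079,"claw": 1}])

```text
time: 6.25
tool_pos: [0.5095, 0.1802, 0.1661]
tool_rot: [-0.249, 0.754, 0.445, 0.415]
contact_force: [3.4, -1.3, -2.4]
gripper_width: 0.211
```

```bash
python3 -c "
from h import *
crank([.1,.2,.3,.4,.5],rad=.065)"
```

```text
t 6.25 wheel est 0.9200508858572594 radius 0.06539088544661328 gz 0.1713988562801145 F [ 3.4 -1.3 -2.4] M [-0.31 -0.12 -0.64] j [-0.26 -0.31  2.29  1.11  1.17 -0.23] 0.21051482738033178
0.1 {'dx': 0.24, 'dy': -0.45, 'dz': 0.38, 'rx': -0.025, 'ry': 0.0, 'rz': 0.016}
0.2 {'dx': 0.48, 'dy': -0.88, 'dz': 0.77, 'rx': -0.051, 'ry': 0.0, 'rz': 0.032}
0.3 {'dx': 0.75, 'dy': -1.26, 'dz': 1.2, 'rx': -0.076, 'ry': 0.001, 'rz': 0.048}
0.4 {'dx': 1.03, 'dy': -1.59, 'dz': 1.66, 'rx': -0.102, 'ry': 0.001, 'rz': 0.064}
0.5 {'dx': 1.34, 'dy': -1.86, 'dz': 2.15, 'rx': -0.127, 'ry': 0.001, 'rz': 0.08}
```

Emit:
play_rows(commands=[{"dx": 0.24,"dy": -0.45,"dz": 0.38,"rx": -0.025,"ry": 0,"rz": 0.016,"claw": 1},{"dx": 0.48,"dy": -0.88,"dz": 0.77,"rx": -0.05,"ry": 0,"rz": 0.032,"claw": 1},{"dx": 0.75,"dy": -1.26,"dz": 1.2,"rx": -0.076,"ry": 0,"rz": 0.048,"claw": 1},{"dx": 1.03,"dy": -1.59,"dz": 1.66,"rx": -0.1,"ry": 0,"rz": 0.064,"claw": 1},{"dx": 1.34,"dy": -1.86,"dz": 2.15,"rx": -0.127,"ry": 0,"rz": 0.08,"claw": 1}])

```text
time: 6.75
tool_pos: [0.5051, 0.2116, 0.166]
tool_rot: [-0.217, 0.786, 0.386, 0.432]
contact_force: [-1.7, -3.5, 1.0]
gripper_width: 0.21
```

```bash
python3 -c "
from h import *
crank([.1,.2,.3,.36,.4],rad=.065); wsnap('w8')"
```

```text
t 6.75 wheel est 1.424462248633346 radius 0.06518869949844913 gz 0.17135730960231121 F [-1.7 -3.5  1. ] M [0.1  0.46 0.01] j [-0.14 -0.43  2.37  1.13  0.96 -0.07] 0.20966388997762828
0.1 {'dx': 0.3, 'dy': -0.28, 'dz': 0.49, 'rx': -0.025, 'ry': 0.0, 'rz': 0.016}
0.2 {'dx': 0.62, 'dy': -0.52, 'dz': 0.99, 'rx': -0.051, 'ry': 0.0, 'rz': 0.032}
0.3 {'dx': 0.94, 'dy': -0.71, 'dz': 1.51, 'rx': -0.076, 'ry': 0.001, 'rz': 0.048}
0.36 {'dx': 1.15, 'dy': -0.78, 'dz': 1.83, 'rx': -0.091, 'ry': 0.001, 'rz': 0.058}
0.4 {'dx': 1.28, 'dy': -0.82, 'dz': 2.04, 'rx': -0.101, 'ry': 0.001, 'rz': 0.064}
```

View pics/w8.png

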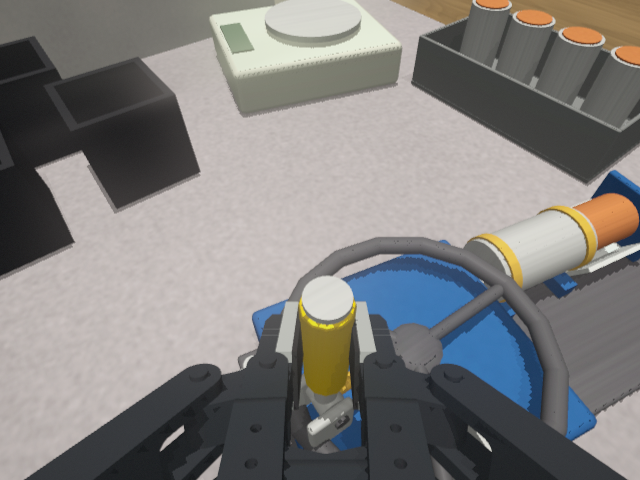

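Emit:
play_rows(commands=[{"dx": 0.3,"dy": -0.28,"dz": 0.49,"rx": -0.025,"ry": 0,"rz": 0.016,"claw": 1},{"dx": 0.62,"dy": -0.52,"dz": 0.99,"rx": -0.05,"ry": 0,"rz": 0.032,"claw": 1},{"dx": 0.94,"dy": -0.71,"dz": 1.51,"rx": -0.076,"ry": 0,"rz": 0.048,"claw": 1},{"dx": 0.94,"dy": -0.71,"dz": 1.51,"rx": -0.076,"ry": 0,"rz": 0.048,"claw": 1}])

```text
time: 7.2
tool_pos: [0.5096, 0.2316, 0.1658]
tool_rot: [-0.196, 0.802, 0.352, 0.441]
contact_force: [5.0, 0.8, -3.5]
gripper_width: 0.205
```

```bash
python3 -c "
from h import *
crank([.05,.1,],rad=.065)"
```

```text
t 7.2 wheel est 1.7417206778535972 radius 0.06626183180031524 gz 0.17113969098132842 F [ 5.   0.8 -3.5] M [-0.52 -0.14 -0.39] j [-0.05 -0.46  2.39  1.13  0.81  0.03] 0.20517125891746313
0.05 {'dx': 0.19, 'dy': 0.03, 'dz': 0.3, 'rx': -0.013, 'ry': 0.0, 'rz': 0.008}
0.1 {'dx': 0.35, 'dy': -0.04, 'dz': 0.56, 'rx': -0.025, 'ry': 0.0, 'rz': 0.016}
```

Emit:
play_rows(commands=[{"dx": 0.17,"dy": -0.05,"dz": 0.28,"rx": -0.01,"ry": 0,"rz": 0,"claw": 1},{"dx": 0.35,"dy": -0.1,"dz": 0.56,"rx": -0.02,"ry": 0,"rz": 0.01,"claw": 1},{"dx": 0.35,"dy": -0.1,"dz": 0.56,"rx": -0.02,"ry": 0,"rz": 0.01,"claw": 1}])

```text
time: 7.5
tool_pos: [0.5141, 0.2342, 0.1654]
tool_rot: [-0.187, 0.807, 0.343, 0.443]
contact_force: [-32.2, -41.5, 20.2]
gripper_width: 0.209
```

```bash
python3 -c "
from h import *
crank([.05,.1,],rad=.065)
cv2.imwrite('pics/s9.png',grab_frame('scene'));cv2.imwrite('pics/t9.png',grab_frame('top')); wsnap('w9')
im=cv2.imread('pics/s9.png'); cv2.imwrite('pics/s9c.png',cv2.resize(im[130:350,340:570],None,fx=2.7,fy=2.7))
p,R,s=cur();print(R.as_matrix())"
```

```text
t 7.5 wheel est 1.8094917776268495 radius 0.06345875744376683 gz 0.17073197543361282 F [-32.2 -41.5  20.2] M [-1.49  2.18 -0.73] j [-0.03 -0.46  2.39  1.12  0.76  0.06] 0.20865397698356086
0.05 {'dx': 0.14, 'dy': -0.22, 'dz': 0.22, 'rx': -0.013, 'ry': -0.0, 'rz': 0.008}
0.1 {'dx': 0.31, 'dy': -0.28, 'dz': 0.49, 'rx': -0.025, 'ry': -0.0, 'rz': 0.016}
[[ 3.72476368e-01  7.19822598e-01  5.85761712e-01]
 [ 3.87149532e-01 -6.94157674e-01  6.06844595e-01]
 [ 8.43431441e-01  7.42102085e-04 -5.37236311e-01]]
```

View pics/s9c.png

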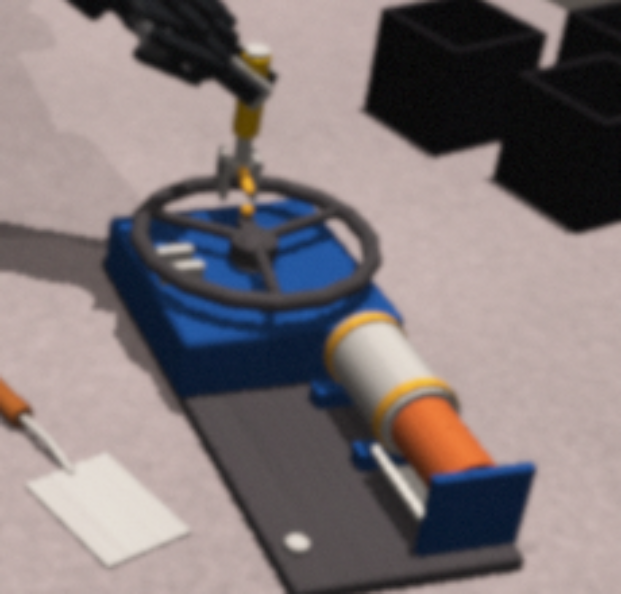

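View pics/w9.png

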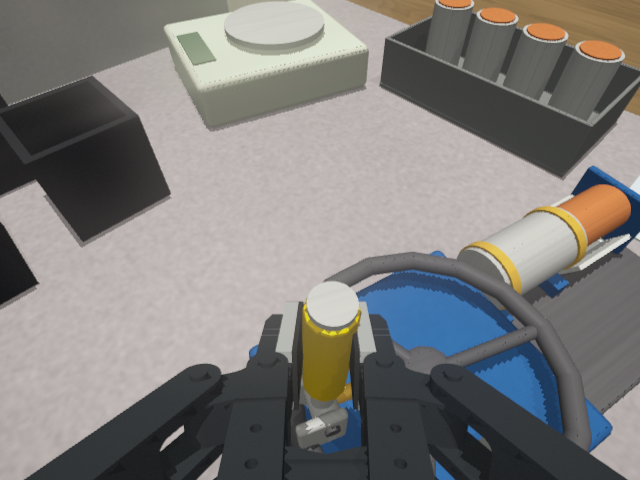

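The core is at the end plate, and the 56 N reaction shows the wheel has reached its stop. I'll ease off the load, open the gripper and retreat along the tool axis.

Emit:
play_rows(commands=[{"dx": -0.1,"dy": 0.0,"dz": -0.15,"rx": 0,"ry": 0,"rz": 0,"claw": 1},{"dx": -0.1,"dy": 0.0,"dz": -0.15,"rx": 0,"ry": 0,"rz": 0,"claw": 1}])

```text
time: 7.85
tool_pos: [0.5123, 0.2324, 0.1656]
tool_rot: [-0.189, 0.807, 0.343, 0.442]
contact_force: [-13.9, -9.7, 8.8]
gripper_width: 0.209
```

```bash
python3 -c "
from h import *
crank([.05,-.03],rad=.065)"
```

```text
t 7.85 wheel est 1.7707184714857291 radius 0.06432299021634053 gz 0.17092972145062785 F [-13.9  -9.7   8.8] M [0.18 1.03 0.31] j [-0.03 -0.46  2.39  1.12  0.77  0.06] 0.20879868591416398
0.05 {'dx': 0.15, 'dy': -0.15, 'dz': 0.24, 'rx': -0.013, 'ry': 0.0, 'rz': 0.008}
-0.03 {'dx': -0.11, 'dy': -0.0, 'dz': -0.17, 'rx': 0.008, 'ry': -0.0, 'rz': -0.005}
```

Emit:
play_rows(commands=[{"dx": -0.03,"dy": 0.0,"dz": -0.05,"rx": 0,"ry": 0,"rz": 0,"claw": 0.8},{"dx": -0.03,"dy": 0.0,"dz": -0.05,"rx": 0,"ry": 0,"rz": 0,"claw": 0.65},{"dx": -0.03,"dy": 0.0,"dz": -0.05,"rx": 0,"ry": 0,"rz": 0,"claw": 0.4},{"dx": -0.03,"dy": 0.0,"dz": -0.05,"rx": 0,"ry": 0,"rz": 0,"claw": 0.3},{"dx": -0.03,"dy": 0.0,"dz": -0.05,"rx": 0,"ry": 0,"rz": 0,"claw": 0.3}])

```text
time: 8.35
tool_pos: [0.5119, 0.232, 0.1655]
tool_rot: [-0.189, 0.807, 0.343, 0.442]
contact_force: [0.2, -0.2, -0.7]
gripper_width: 0.7
```

```bash
python3 -c "
from h import *
crank([],rad=.065);wsnap('w10')"
```

```text
t 8.35 wheel est 1.763389717436434 radius 0.06452336096330455 gz 0.17092218188038194 F [ 0.2 -0.2 -0.7] M [-0.28  0.24  0.08] j [-0.04 -0.47  2.39  1.12  0.77  0.06] 0.7004898456791362
```

View pics/w10.png

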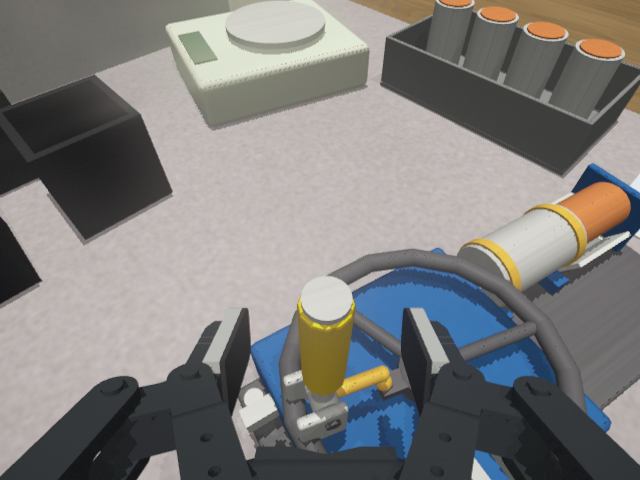

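Emit:
play_rows(commands=[{"dx": 1.0,"dy": 0.0,"dz": -2,"rx": 0,"ry": 0,"rz": 0,"claw": 0.3},{"dx": 2.2,"dy": 0.0,"dz": -4,"rx": 0,"ry": 0,"rz": 0,"claw": 0.3},{"dx": 4,"dy": 0.0,"dz": -7,"rx": 0,"ry": 0,"rz": 0,"claw": 0.3},{"dx": 6,"dy": 0.0,"dz": -10,"rx": 0,"ry": 0,"rz": 0,"claw": 0.3},{"dx": 6,"dy": 0.0,"dz": -10,"rx": 0,"ry": 0,"rz": 0,"claw": 0.3}])

```text
time: 8.9
tool_pos: [0.4774, 0.1934, 0.2772]
tool_rot: [-0.186, 0.805, 0.344, 0.447]
contact_force: [0.2, 0.5, 0.6]
gripper_width: 0.7
```

```bash
python3 -c "
from h import *
p,R,s=cur();print(s['time'],p,s['contact_force'],s['joint_pos'].round(2))
cv2.imwrite('pics/s11.png',grab_frame('scene'));cv2.imwrite('pics/t11.png',grab_frame('top')); 
im=cv2.imread('pics/s11.png'); cv2.imwrite('pics/s11c.png',cv2.resize(im[130:350,340:570],None,fx=2.7,fy=2.7))
im=cv2.imread('pics/t11.png'); cv2.imwrite('pics/t11c.png',cv2.resize(im[90:340,100:500],None,fx=2,fy=2))"
```

```text
8.9 [0.47738037 0.19338497 0.27719337] [0.19175047 0.45240207 0.60270114] [-0.16 -0.79  2.39  0.93  1.05  0.32]
```

View pics/s11c.png

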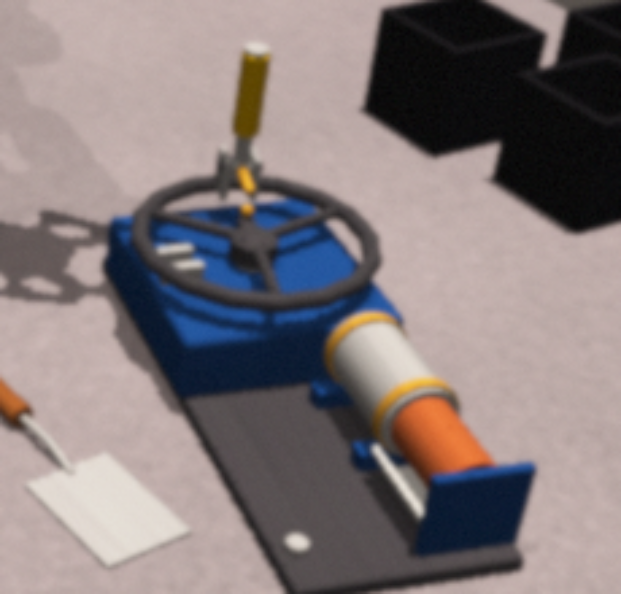

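View pics/t11c.png

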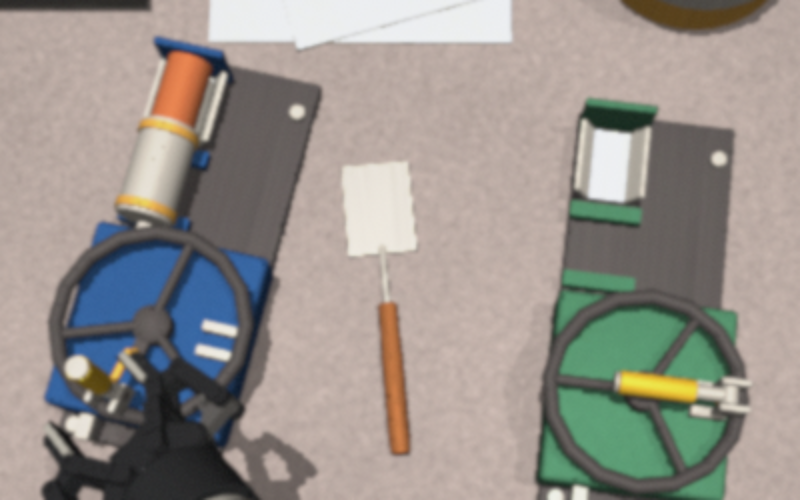

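Emit:
play_rows(commands=[{"dx": 0,"dy": 0,"dz": 0,"rx": 0,"ry": 0,"rz": 0,"claw": 0.3},{"dx": 0,"dy": 0,"dz": 0,"rx": 0,"ry": 0,"rz": 0,"claw": 0.3}])

```text
time: 9.2
tool_pos: [0.4758, 0.1944, 0.2694]
tool_rot: [-0.189, 0.807, 0.343, 0.442]
contact_force: [0.2, -0.2, 0.4]
gripper_width: 0.697
```

```bash
python3 -c "
from plant import ticket,monitor
print(monitor.state()['contact_force']);print(ticket.job_done())"
```

```text
[ 0.18093305 -0.20658584  0.37073562]
the job is handed in; nothing more can be done
None
```

The soil core is out at the trough's end plate and the job is handed in, at about 9 s of the 42 s allowed; the hand-in reports no verdict.

- **Handle:** I gripped the folded yellow handle and swung it up past its catch to about 1.5 rad, judged from the tool's tilt. The wheel was still parked then.
- **Wheel:** I cranked it clockwise to its stop. The tool felt about 56 N there, and the tool position put the wheel at about 1.76 rad against a stop of 1.75.
- **Release:** I eased the load off, opened the gripper and backed away. The contact force is now about zero.

The last pictures show the handle standing upright, the brown core at the end plate and the arm clear. The green handle still lies folded over its wheel, although I did not measure its position.

Two move calls were refused along the way because their rows were missing keys; nothing moved, and I repeated the move with full rows. No check failed or disagreed.

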